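# Refill the table rack in mirror order

## Task

The empty wooden rack goes to the far side of the table, where it is seen from behind, so move the jar, the tin, the spice jar and the shaker from the full rack into it in reverse order: the thing at the left end of the full rack goes into the right-end compartment of the empty one, the second from the left into the second from the right, and so on. Stand each one upright and flat on the floor of its own compartment, set down rather than dropped, and leave the cork mats where they are. Do not push or knock over the egg timer, the salt cellar or the egg cup, and let go of everything at the end.

Things in the scene. Friction and masses are not known exactly. Their poses are not given: they have to be found in the camera images.
- jar_centre (a point): squat round glass jar of spread with a broad black lid, the widest of the four, 63 mm across, 94 mm high, 0.33 kg; the weight may differ by a third. Loose, standing upright on its mat in the full rack (underside 9 mm above the worktop). This point is its centre, half-way up; z is its upright axis
- tin_centre (a point): round unopened food tin, the lowest of the four, 57 mm across, 72 mm high, 0.18 kg; the weight may differ by a third. Loose, standing upright on its mat in the full rack (underside 9 mm above the worktop). This point is its centre, half-way up; z is its upright axis
- spice_jar_centre (a point): slim round spice jar with a black screw cap, the tallest of the four, 41 mm across, 105 mm high, 0.11 kg; the weight may differ by a third. Loose, standing upright on its mat in the full rack (underside 9 mm above the worktop). This point is its centre, half-way up; z is its upright axis
- shaker_centre (a point): slim glass shaker with a domed pale grey top, 44 mm across its body (34 mm across the top 20 mm), 90 mm high, 0.11 kg; the weight may differ by a third. Loose, standing upright on its mat in the full rack (underside 9 mm above the worktop). This point is its centre, half-way up; z is its upright axis
- mat_jar: thin square cork mat, 76 x 76 x 3 mm, lying in the compartment of the full rack where the jar stands at the start; it is fixed and stays there, so it marks where the jar came from. Origin at the centre of its underside
- mat_tin: thin square cork mat, 76 x 76 x 3 mm, lying in the compartment of the full rack where the tin stands at the start; it is fixed and stays there, so it marks where the tin came from. Origin at the centre of its underside
- mat_spice_jar: thin square cork mat, 76 x 76 x 3 mm, lying in the compartment of the full rack where the spice jar stands at the start; it is fixed and stays there, so it marks where the spice jar came from. Origin at the centre of its underside
- mat_shaker: thin square cork mat, 76 x 76 x 3 mm, lying in the compartment of the full rack where the shaker stands at the start; it is fixed and stays there, so it marks where the shaker came from. Origin at the centre of its underside
- full_rack: fixed wooden rack 94 x 357 mm with four compartments in a row, holding the four things and mats at the start. Origin: centre of its underside; y along the row to the robot's left (within 0.12 rad), x across it. Compartment centres at y = +-0.129, +-0.043 m, 82 x 81 mm inside, floor 6 mm, lips 18, dividers 16, end cheeks 32 mm above the worktop
- empty_rack: fixed wooden rack 94 x 357 mm with four compartments in a row, bare and empty at the start; the racks stand side by side, either may be the left one. Origin: centre of its underside; y along the row to the robot's left (within 0.12 rad), x across it. Compartment centres at y = +-0.129, +-0.043 m, 82 x 81 mm inside, floor 6 mm, lips 18, dividers 16, end cheeks 32 mm above the worktop
- egg_timer: bystander: red and white wind-up kitchen timer, 67 mm across, 56 mm high, behind the racks; wall cabinets hang over it (underside about 0.45 m up, fronts from about x = 0.57 m). Loose. Origin at the centre of its underside
- salt_cellar: bystander: round wooden salt cellar, 78 mm across, 60 mm high, behind the racks. Loose. Origin at the centre of its underside
- egg_cup: bystander: pale glazed egg cup, 49 mm across, 50 mm high, in front of the gap between the racks. Loose. Origin at the centre of its underside
Things that resemble listed ones, but are neither listed nor needed, are in the scene too. Leave any turquoise look-alike of the part that bears jar_centre alone.

How it is judged:
At the end, for the whole second after the job is handed in: Each of the four things stands upright (within 0.12 rad) and at rest on the floor of the empty rack (height within 5 mm), within 22 mm of the centre of the compartment that mirrors the one it came from (left end to right end, second from left to second from right, and so on), and is released (x of jar_centre in the frame of empty_rack between -0.022 and 0.022 m and z of jar_centre in the frame of empty_rack between 0.048 and 0.058 m and angle between each of jar_centre, tin_centre, spice_jar_centre, shaker_centre's own z axis and vertical below 0.12 rad and linear speed of each of jar, tin, spice_jar, shaker below 0.02 m/s and angular speed of each of jar, tin, spice_jar, shaker below 0.2 rad/s and contact force between the fingers and jar below 0.05 N and ((y of mat_jar in the frame of full_rack between 0.099 and 0.159 m and y of jar_centre in the frame of empty_rack between -0.151 and -0.107 m) or (y of mat_jar in the frame of full_rack between 0.013 and 0.073 m and y of jar_centre in the frame of empty_rack between -0.065 and -0.021 m) or (y of mat_jar in the frame of full_rack between -0.073 and -0.013 m and y of jar_centre in the frame of empty_rack between 0.021 and 0.065 m) or (y of mat_jar in the frame of full_rack between -0.159 and -0.099 m and y of jar_centre in the frame of empty_rack between 0.107 and 0.151 m)) and x of tin_centre in the frame of empty_rack between -0.022 and 0.022 m and z of tin_centre in the frame of empty_rack between 0.037 and 0.047 m and contact force between the fingers and tin below 0.05 N and ((y of mat_tin in the frame of full_rack between 0.099 and 0.159 m and y of tin_centre in the frame of empty_rack between -0.151 and -0.107 m) or (y of mat_tin in the frame of full_rack between 0.013 and 0.073 m and y of tin_centre in the frame of empty_rack between -0.065 and -0.021 m) or (y of mat_tin in the frame of full_rack between -0.073 and -0.013 m and y of tin_centre in the frame of empty_rack between 0.021 and 0.065 m) or (y of mat_tin in the frame of full_rack between -0.159 and -0.099 m and y of tin_centre in the frame of empty_rack between 0.107 and 0.151 m)) and x of spice_jar_centre in the frame of empty_rack between -0.022 and 0.022 m and z of spice_jar_centre in the frame of empty_rack between 0.0535 and 0.0635 m and contact force between the fingers and spice_jar below 0.05 N and ((y of mat_spice_jar in the frame of full_rack between 0.099 and 0.159 m and y of spice_jar_centre in the frame of empty_rack between -0.151 and -0.107 m) or (y of mat_spice_jar in the frame of full_rack between 0.013 and 0.073 m and y of spice_jar_centre in the frame of empty_rack between -0.065 and -0.021 m) or (y of mat_spice_jar in the frame of full_rack between -0.073 and -0.013 m and y of spice_jar_centre in the frame of empty_rack between 0.021 and 0.065 m) or (y of mat_spice_jar in the frame of full_rack between -0.159 and -0.099 m and y of spice_jar_centre in the frame of empty_rack between 0.107 and 0.151 m)) and x of shaker_centre in the frame of empty_rack between -0.022 and 0.022 m and z of shaker_centre in the frame of empty_rack between 0.046 and 0.056 m and contact force between the fingers and shaker below 0.05 N and ((y of mat_shaker in the frame of full_rack between 0.099 and 0.159 m and y of shaker_centre in the frame of empty_rack between -0.151 and -0.107 m) or (y of mat_shaker in the frame of full_rack between 0.013 and 0.073 m and y of shaker_centre in the frame of empty_rack between -0.065 and -0.021 m) or (y of mat_shaker in the frame of full_rack between -0.073 and -0.013 m and y of shaker_centre in the frame of empty_rack between 0.021 and 0.065 m) or (y of mat_shaker in the frame of full_rack between -0.159 and -0.099 m and y of shaker_centre in the frame of empty_rack between 0.107 and 0.151 m))); the robot touches nothing.
It fails at once if a thing is let go while more than 30 mm above its seat (dropped) ((height (world z) of jar_centre above 0.086 m and contact force between each of the arm, the fingers and jar below 0.01 N) or (height (world z) of tin_centre above 0.075 m and contact force between each of the arm, the fingers and tin below 0.01 N) or (height (world z) of spice_jar_centre above 0.0915 m and contact force between each of the arm, the fingers and spice_jar below 0.01 N) or (height (world z) of shaker_centre above 0.084 m and contact force between each of the arm, the fingers and shaker below 0.01 N)).
It fails at once if the egg timer, salt cellar or egg cup is pushed more than 25 mm or tipped ((distance of egg_timer from where it was at the start of the episode above 0.025 m or angle between egg_timer's own z axis and vertical above 0.35 rad) or (distance of salt_cellar from where it was at the start of the episode above 0.025 m or angle between salt_cellar's own z axis and vertical above 0.35 rad) or (distance of egg_cup from where it was at the start of the episode above 0.025 m or angle between egg_cup's own z axis and vertical above 0.35 rad)).
It also fails if it takes over 102 s, if anything falls off the work surface, if the arm or the gripper's body presses on something with over 40 N, if the wrist force passes 120 N, or if a joint passes its speed limit or range.

## Robot

A 7-joint arm with a two-finger parallel gripper is mounted at the origin on a cart in front of the work surface, level with it; the furniture and walls round the work are solid. World frame = base frame: x ahead of the robot, y to its left, z up, the work surface at z = 0. Lengths are in m, angles in rad, forces in N, time in s.
With the tool pointing down it reaches from about 0.35 to 0.775 m from the base axis. Payload 3.1 kg.
Tool frame: the origin (TCP) lies midway between the tips of the shut fingers; the grasp point (between the pads) lies 19 mm behind it; z points along the fingers, y is the line along which they close (so a half turn about z gives the same grasp; the last joint's range is limited). The gripper opens to 85 mm and grips with 20 to 120 N. Pads are 22 mm wide; open, the fingers measure 114 mm over their backs; the gripper's body (76 mm by 85 mm) begins 54 mm behind the grasp point. The pads swing forward as they close: fully open they stand 13 mm farther back than shut.
Start: joints at [1.252, 0.311, 0.014, 1.512, -0.004, 1.319, -0.027], TCP at [0.15, -0.529, 0.198] pointing down, gripper open.
Joint ranges: [-2.7, 2.7], [-0.3, 1.91], [-1.27, 1.3], [0.12, 2.57], [-1.44, 4.58], [0.2, 2.03], [-3.05, 3.05]. Speed limits (rad/s): [2.79, 2.79, 3.14, 3.14, 3.14, 3.14, 3.14].

## Interface

Orientations are given as a unit quaternion [x, y, z, w].
In Python, from plant import manip, eyes gives the robot as it stands.
- The arm moves only by the shell command python3 -m crank 'ROWS' [OPENING] [FORCE]. ROWS is JSON, a list that holds one entry, the list of rows, each a list of 6 numbers: the shift along the tool's x, y, z in mm, then the turn, a rotation vector about the tool's x, y, z in degrees. In form: [[[x, y, z, ax, ay, az], ...]]. A call has 1 to 10 rows; each row is the pose to reach, as a shift and turn from the pose commanded when the call began, along the tool's axes at that moment; what a row does not reach only later rows make up. A row lasts 1/12 s, in which the tool goes at most 41.7 mm and 7.16 degrees, less where a joint would pass 70% of its speed; a pose out of reach is approached as far as the arm can. A call with a gripper value outside its range is refused whole. OPENING is the opening, from -1 (shut) to 1 (fully open), so that 0 is half open, set as the call begins (- or left out, the last holds). The fingers move at their own pace and stop on an object; FORCE is the grip in N (left out, the last holds). Time passes only in rows, so rows that repeat a pose let the fingers close. It gives the time, the measured TCP pose, the force, the opening and the grip force at its end, in the units of the state.
- manip.sense(): the state, without advancing time (a new reading comes with each control period).
- eyes.grab_frame(name): name is "scene" or "top"; returns the picture (420x560x3 uint8, red, green, blue); there is no depth.
- eyes.camera_model(name): a dict with "fovy" (degrees; the focal length in pixels is half the picture's height over the tangent of half this angle, whatever the lens; pixels are square), "cx", "cy" (the principal point, pixels), "k1" (the pictures are not rectified: a ray, as slopes to the right and down, at radius r is drawn at 1 + k1 r^2 times it, then the intrinsics apply), "R" (3x3) and "t" (3): a world point X has camera coordinates R X + t. Camera axes: x right, y down, z forward; pixel columns grow to the right and rows downward; lengths in m; the calibration is good to about 2 mm. A picture is of the moment at which its call begins. camera_model takes no time and is no camera call.
- manip.hand_in(): hands the job in; it is judged then, once.
The state is a dict: "time_s": time; "joint_positions": joint angles; "qd": joint speeds; "tau": joint torques, N m; "eef_pos": TCP position; "tcp_rot": TCP orientation; "contact_force": force on the tool from outside, world axes, zero at the start; "wrist_torque": the same for the moment, N m; "width": finger opening in m; "grip_force": force on a finger pad.
Only numpy, scipy, OpenCV 4.12 (cv2) and the standard library are available. Lean on these libraries where they do the work, as an engineer would, in place of code of your own. Each camera call takes 0.05 s, during which the arm holds its last target. There are 200 camera calls.

## Working session

There is one attempt and no reset: what is moved stays moved. The work goes in short steps, Python scripts to look and compute and a shell command to move; the robot and the scene stay as the last step left them, time stands still between calls to the robot, and variables do not carry over. Pictures are saved under pics/ and viewed, at most 14 in all, crops included, and the job is handed in when it is done.

```bash
mkdir -p pics; python3 - <<'E'
from plant import manip, eyes
import cv2
for n in("scene","top"):
    cv2.imwrite(f"pics/{n}0.png",eyes.grab_frame(n)[:,:,::-1]); print(n,eyes.camera_model(n))
print(manip.sense())
E
```

```text
scene {'fovy': 45.73645250947102, 'cx': 283.35244775761936, 'cy': 209.17618797007202, 'k1': -0.1085688705204707, 'R': array([[-0.54133769, -0.84065054,  0.01613017],
       [-0.62789701,  0.39142721, -0.67270356],
       [ 0.55919482, -0.37428788, -0.73973626]]), 't': array([0.22491169, 0.39398957, 1.11690128])}
top {'fovy': 47.330689643270894, 'cx': 276.61402968252656, 'cy': 214.86240097895248, 'k1': -0.14104717951507997, 'R': array([[ 0.01109769, -0.99987039, -0.0116635 ],
       [-0.99503868, -0.00988928, -0.09899614],
       [ 0.09886796,  0.01270426, -0.99501946]]), 't': array([-0.05157574,  0.50032964,  1.43131411])}
{'time_s': 0.1, 'joint_positions': array([ 1.25224642,  0.31166155,  0.01397742,  1.5128959 , -0.00442036,
        1.31920187, -0.02716814]), 'qd': array([ 0.0003198 , -0.00156333,  0.0007977 , -0.00253661,  0.00137411,
       -0.00202612, -0.00178266]), 'tau': array([ 7.87484823e-04, -3.80854297e+01,  1.46710183e-01, -2.31243914e+01,
        1.23375870e-02,  8.06620490e-03, -4.24484256e-05]), 'eef_pos': array([ 0.15015741, -0.52835153,  0.19702136]), 'tcp_rot': array([ 9.90425839e-01,  1.38041724e-01, -1.79585848e-04, -1.05268478e-03]), 'contact_force': array([-0.72909385, -0.28755257,  0.4329373 ]), 'wrist_torque': array([-0.00088613,  0.00176541,  0.00588273]), 'grip_force': 0.0, 'width': 0.08505174971893853}
```

View pics/scene0.png

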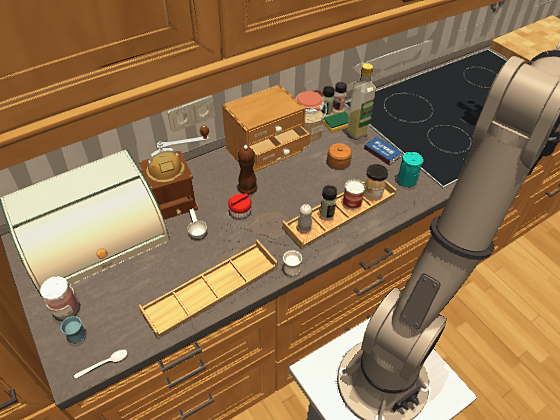

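View pics/top0.png

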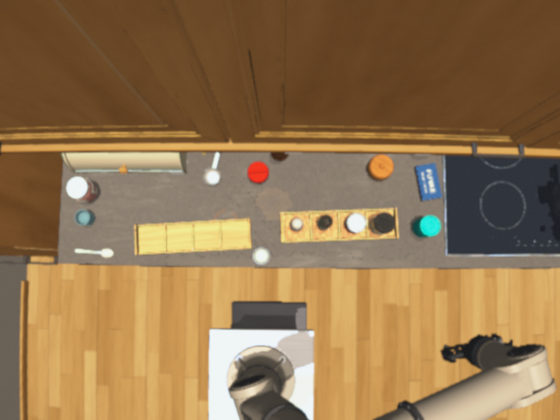

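The scene view shows, left to right in the full rack, which is the right-hand rack: shaker (305,217), spice jar (329,200), tin (353,193) and jar (376,181). The bare rack is at (208,287) in the scene view and (193,236) in the top view.

Look-alikes, by pixel:
- **Jar:** black-lidded jar at top (383,223), turquoise one at top (428,226), white-lidded one at top (78,188), and further jars at the back, scene (310,105) and (330,98).
- **Spice jar:** black cap in the rack at top (324,222), two at the back at scene (330,98).
- **Shaker:** in the rack at top (296,225), pepper mill at scene (247,170).

The four in the rack fit the descriptions. I'll check this in a crop and measure.

```bash
cat > h.py <<'E'
import numpy as np, cv2
from plant import manip, eyes
def K(c):
    f=210/np.tan(np.radians(c["fovy"])/2); return f
def cast(n,px,z):
    c=eyes.camera_model(n); f=K(c); p=np.atleast_2d(px).astype(float)
    d=(p-[c["cx"],c["cy"]])/f; u=d.copy()
    for _ in range(20): u=d/(1+c["k1"]*(u**2).sum(1,keepdims=True))
    R,t=c["R"],c["t"]; o=-R.T@t; r=np.c_[u,np.ones(len(u))]@R
    return o+r*((z-o[2])/r[:,2])[:,None]
def proj(n,X):
    c=eyes.camera_model(n); q=np.atleast_2d(X)@c["R"].T+c["t"]; u=q[:,:2]/q[:,2:]
    u=u*(1+c["k1"]*(u**2).sum(1,keepdims=True)); return u*K(c)+[c["cx"],c["cy"]]
E
python3 - <<'E'
from h import *
t=cv2.imread("pics/top0.png"); s=cv2.imread("pics/scene0.png")
hsv=cv2.cvtColor(t,cv2.COLOR_BGR2HSV)
m=cv2.inRange(hsv,(14,70,110),(35,255,255)); 
for nm,(x0,x1) in dict(empty=(125,258),full=(270,408)).items():
    k=np.zeros_like(m); k[203:260,x0:x1]=m[203:260,x0:x1]
    k=cv2.morphologyEx(k,cv2.MORPH_CLOSE,np.ones((5,5)))
    c=max(cv2.findContours(k,0,1)[0],key=cv2.contourArea); h=cv2.convexHull(c)[:,0]
    print(nm,[h[:,0].min(),h[:,0].max(),h[:,1].min(),h[:,1].max()])
    for z in (0,.018,.032):
        w=cast("top",h,z)[:,:2]; r=cv2.minAreaRect((w*1000).astype(np.float32)); print(z,np.round(r[0]),np.round(r[1]),r[2], np.round(cv2.boxPoints(r)).tolist())
c=np.vstack([cv2.resize(t[195:265,270:445],None,fx=3.2,fy=3.2,interpolation=2)[:,:560],cv2.resize(s[160:245,280:430],None,fx=3.73,fy=3.73,interpolation=2)[:,:560]])
cv2.imwrite("pics/crop1.png",c)
cv2.imwrite("pics/crop2.png",cv2.resize(t[195:275,125:275],None,fx=5,fy=5,interpolation=2))
for n in("scene","top"):
    cm=eyes.camera_model(n); print(n,-cm["R"].T@cm["t"])
E
```

```text
empty [np.int32(133), np.int32(252), np.int32(209), np.int32(255)]
0 [449. 217.] [130. 372.] 3.742208957672119 [[372.0, 398.0], [396.0, 27.0], [526.0, 36.0], [501.0, 407.0]]
0.018 [448. 214.] [128. 367.] 3.742208480834961 [[372.0, 393.0], [396.0, 26.0], [524.0, 35.0], [500.0, 401.0]]
0.032 [447. 211.] [127. 364.] 3.742208480834961 [[372.0, 388.0], [395.0, 25.0], [522.0, 34.0], [498.0, 397.0]]
full [np.int32(279), np.int32(399), np.int32(207), np.int32(243)]
0 [ 474. -240.] [103. 371.] 2.259697198867798 [[416.0, -56.0], [430.0, -427.0], [533.0, -423.0], [518.0, -52.0]]
0.018 [ 473. -237.] [102. 366.] 2.259697914123535 [[415.0, -56.0], [429.0, -422.0], [531.0, -418.0], [516.0, -52.0]]
0.032 [ 472. -236.] [101. 363.] 2.259709119796753 [[414.0, -57.0], [429.0, -419.0], [529.0, -415.0], [515.0, -53.0]]
scene [-0.25542737  0.4528965   1.08762271]
top [ 0.3569086  -0.06480495  1.47311454]
```

View pics/crop1.png

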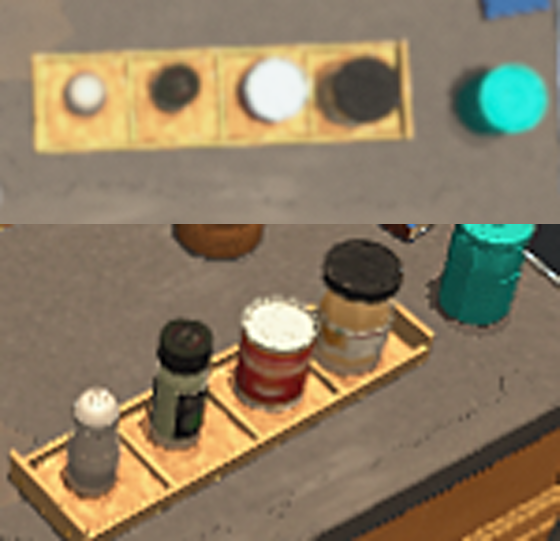

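View pics/crop2.png

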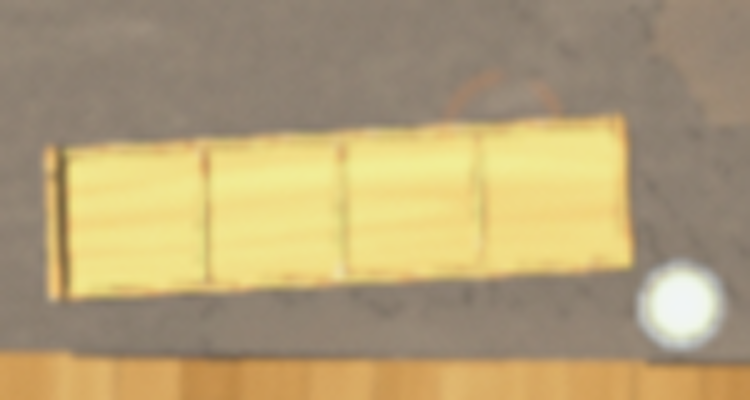

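The crop confirms the order from the left: shaker, spice jar, tin, jar (broad black lid, next to the turquoise decoy at (510,98)). In crop 2 the empty rack's dividers are at about x = 207, 342 and 481, and the egg cup sits off its near-right corner at (680,305).

```bash
cat > m.py <<'E'
from h import *
def P(l,s,o,z): return cast("top",np.array(l)/s+np.array(o)-0.5+0.5/s,z)[:,:2]*1000
eo=(125,195); fo=(270,195)
def rack(nm,s,o,far,near,divs,L,Rr):
    f=P(far,s,o,.018); n=P(near,s,o,.018 if 0 else .018); d=P(divs,s,o,.016)
    print(nm,"far",f.round(),"near",n.round(),"divmid",d.round(), "yaw",np.degrees(np.arctan2(-(f[0]-f[-1])[0],(f[0]-f[-1])[1])).round(2))
rack("E",5,eo,[(48,146),(205,141),(342,132),(480,125),(624,116)],[(52,300),(209,290),(343,282),(482,272),(632,268)],[(207,216),(342.5,208),(481,200)],0,0)
rack("F",3.2,fo,[(35,55),(129,51),(218,48),(308,44),(408,40)],[(38,151),(131,149),(219,146),(308,143),(408,137)],[(130,100),(218.5,97),(308,93.5)],0,0)
t=cv2.imread("pics/top0.png"); 
c=cv2.resize(t[195:275,125:445],None,fx=4,fy=4,interpolation=2); h=cv2.cvtColor(c,cv2.COLOR_BGR2HSV)
dark=cv2.inRange(h,(0,0,0),(180,255,75)); pale=cv2.inRange(h,(0,0,150),(180,75,255))
for nm,m in(("dark",dark),("pale",pale)):
    for k in cv2.findContours(m,0,1)[0]:
        if cv2.contourArea(k)>350:
            e=cv2.minEnclosingCircle(k); M=cv2.moments(k); q=(M["m10"]/M["m00"],M["m01"]/M["m00"])
            print(nm,np.round(q),round(e[1]),[ (z,P([q],4,(125,195),z).round(1).tolist()) for z in (.05,.081,.099,.103,.114)])
E
python3 m.py
```

```text
E far [[469. 394.]
 [474. 295.]
 [480. 210.]
 [485. 125.]
 [492.  37.]] near [[374. 388.]
 [382. 290.]
 [388. 207.]
 [395. 122.]
 [399.  30.]] divmid [[427. 293.]
 [433. 209.]
 [439. 124.]] yaw 3.58
F far [[ 511.  -58.]
 [ 516. -148.]
 [ 519. -233.]
 [ 524. -320.]
 [ 529. -417.]] near [[ 419.  -62.]
 [ 422. -150.]
 [ 426. -234.]
 [ 429. -319.]
 [ 436. -416.]] divmid [[ 469. -149.]
 [ 473. -234.]
 [ 477. -320.]] yaw 2.89
dark [1163.  126.] 38 [(0.05, [[468.4, -463.7]]), (0.081, [[465.9, -455.0]]), (0.099, [[464.5, -450.0]]), (0.103, [[464.2, -448.9]]), (0.114, [[463.4, -445.8]])]
dark [796. 109.] 27 [(0.05, [[478.7, -187.0]]), (0.081, [[476.0, -184.4]]), (0.099, [[474.5, -182.8]]), (0.103, [[474.1, -182.5]]), (0.114, [[473.2, -181.5]])]
dark [1037.  112.] 41 [(0.05, [[477.8, -367.8]]), (0.081, [[475.2, -361.2]]), (0.099, [[473.7, -357.4]]), (0.103, [[473.3, -356.6]]), (0.114, [[472.4, -354.2]])]
pale [711. 266.] 99 [(0.05, [[361.5, -124.3]]), (0.081, [[361.4, -123.0]]), (0.099, [[361.4, -122.3]]), (0.103, [[361.4, -122.1]]), (0.114, [[361.3, -121.6]])]
pale [911. 259.] 82 [(0.05, [[36
[... 360 characters left out ...]
, [[469.4, -105.2]]), (0.103, [[469.1, -105.1]]), (0.114, [[468.2, -104.8]])]
pale [927. 111.] 43 [(0.05, [[478.2, -284.9]]), (0.081, [[475.6, -280.1]]), (0.099, [[474.1, -277.3]]), (0.103, [[473.7, -276.7]]), (0.114, [[472.8, -275.0]])]
pale [398.  81.] 95 [(0.05, [[496.5, 110.3]]), (0.081, [[493.5, 106.5]]), (0.099, [[491.7, 104.3]]), (0.103, [[491.3, 103.8]]), (0.114, [[490.2, 102.5]])]
pale [97. 23.] 31 [(0.05, [[538.5, 341.5]]), (0.081, [[534.5, 332.7]]), (0.099, [[532.2, 327.5]]), (0.103, [[531.7, 326.4]]), (0.114, [[530.3, 323.3]])]
pale [594.  41.] 73 [(0.05, [[528.5, -35.7]]), (0.081, [[524.8, -36.4]]), (0.099, [[522.6, -36.7]]), (0.103, [[522.1, -36.8]]), (0.114, [[520.8, -37.0]])]
```

```bash
cat > d.py <<'E'
import sys; from h import *
from scipy.spatial.transform import Rotation as Ro
s=manip.sense(); r=Ro.from_quat(s["tcp_rot"]); W=Ro.from_matrix([[0,1,0],[1,0,0],[0,0,-1]])
print("t",s["time_s"],"tcp",(s["eef_pos"]*1000).round(1),"F",s["contact_force"].round(1),"w",round(s["width"]*1e3,1),"g",round(s["grip_force"],1),"q",s["joint_positions"].round(2))
print("turn",np.degrees((r.inv()*W).as_rotvec()).round(2))
if len(sys.argv)>3: print("shift",r.inv().apply(np.array(list(map(float,sys.argv[1:4])))-s["eef_pos"]*1000).round(1))
E
python3 -m crank '[[[36,-8,0,0,0,-7.1],[72,-15,0,0,0,-14.2],[108,-23,0,0,0,-21.3],[144,-31,0,0,0,-28.4],[180,-39,0,0,0,-35.5],[215,-46,0,0,0,-42.6],[250,-54,0,0,0,-49.7],[286,-62,0,0,0,-56.8],[322,-69,0,0,0,-63.9],[358,-77,0,0,0,-71]]]' 1; python3 d.py 473.5 -356.5 150
```

```text
time_s: 0.93
eef_pos: [0.4746, -0.3562, 0.1975]
tcp_rot: [0.724, 0.69, -0.0, -0.0]
contact_force: [-0.1, 0.3, -0.3]
width: 0.0858
grip_force: 0.0
t 0.9333 tcp [ 474.6 -356.2  197.5] F [-0.1  0.3 -0.3] w 85.8 g 0.0 q [ 0.85  0.43 -0.35  1.37  0.15  1.37  0.45]
turn [-0.05 -0.02 -2.82]
shift [-0.4 -1.  47.5]
```

```bash
python3 -m crank '[[[0,-1,35,0,0,-2.8],[0,-1,70,0,0,-2.8],[0,-1,105,0,0,-2.8],[0,-1,130,0,0,-2.8],[0,-1,148,0,0,-2.8],[0,-1,157,0,0,-2.8],[0,-1,157,0,0,-2.8]]]' 1; python3 d.py 473.5 -356.5 40;  python3 -m crank '[[[0,0,0,0,0,0],[0,0,0,0,0,0],[0,0,0,0,0,0],[0,0,0,0,0,0],[0,0,0,0,0,0],[0,0,0,0,0,0]]]' -1 60; python3 d.py
```

```text
time_s: 1.52
eef_pos: [0.4705, -0.3557, 0.0381]
tcp_rot: [0.709, 0.705, -0.0, -0.003]
contact_force: [-0.9, 0.2, -0.7]
width: 0.0853
grip_force: 0.0
t 1.5167 tcp [ 470.5 -355.7   38.1] F [-0.9  0.2 -0.7] w 85.3 g 0.0 q [ 0.85  0.55 -0.33  1.59  0.2   1.03  0.45]
turn [-0.29 -0.21 -0.34]
shift [-0.7  3.  -2. ]
time_s: 2.02
eef_pos: [0.4741, -0.3583, 0.0432]
tcp_rot: [0.709, 0.705, 0.0, 0.002]
contact_force: [-0.3, 0.2, 5.7]
width: 0.0616
grip_force: 66.0
t 2.0167 tcp [ 474.1 -358.3   43.2] F [-0.3  0.2  5.7] w 61.6 g 66.0 q [ 0.85  0.55 -0.34  1.59  0.2   1.03  0.45]
turn [ 0.19  0.16 -0.35]
```

```bash
python3 -m crank '[[[0,0,-15,0,0,0],[0,0,-45,0,0,0],[0,0,-80,0,0,0],[0,0,-112,0,0,0],[0,0,-130,0,0,0],[15,-1,-130,0,0,0],[40,-3,-130,0,0,0],[70,-5,-130,0,0,0],[105,-7,-130,0,0,0],[140,-10,-130,0,0,0]]]'; python3 d.py 425 338 170
```

```text
time_s: 2.85
eef_pos: [0.4625, -0.2155, 0.1702]
tcp_rot: [0.71, 0.705, -0.0, -0.001]
contact_force: [0.9, 0.7, -2.9]
width: 0.0614
grip_force: 66.4
t 2.85 tcp [ 462.5 -215.5  170.2] F [ 0.9  0.7 -2.9] w 61.4 g 66.4 q [ 0.74  0.28 -0.42  1.65  0.12  1.24  0.29]
turn [-0.07 -0.05 -0.4 ]
shift [553.2 -41.4   0.7]
```

```bash
python3 -m crank '[[[35,-3,0,0,0,0],[70,-5,0,0,0,0],[105,-8,0,0,0,0],[140,-10,0,0,0,0],[175,-13,0,0,0,0],[210,-16,0,0,0,0],[245,-18,0,0,0,0],[280,-21,0,0,0,0],[315,-24,0,0,0,0],[350,-26,0,0,0,0]]]' >/dev/null; python3 -m crank '[[[35,-3,0,0,0,0],[70,-5,0,0,0,0],[105,-8,0,0,0,0],[140,-10,0,0,0,0],[170,-13,0,0,0,0],[192,-15,0,0,0,0],[203,-15,0,0,0,0],[203,-15,0,0,0,0],[203,-15,0,0,0,0]]]'; python3 d.py 425.5 338 170;python3 - <<'E'
from h import *
s=eyes.grab_frame("scene")[:,:,::-1]; t=eyes.grab_frame("top")[:,:,::-1]
cv2.imwrite("pics/p3.png",np.vstack([s[130:420,:],t[140:300,:]]))
E
```

```text
time_s: 4.43
eef_pos: [0.4256, 0.335, 0.1703]
tcp_rot: [0.709, 0.705, -0.001, 0.001]
contact_force: [-0.1, -1.4, -2.9]
width: 0.0612
grip_force: 66.4
t 4.4333 tcp [425.6 335.  170.3] F [-0.1 -1.4 -2.9] w 61.2 g 66.4 q [-0.16  0.4  -0.74  1.56  0.28  1.29 -0.94]
turn [-0.05  0.14 -0.32]
shift [ 3.  -0.2  0.3]
```

View pics/p3.png

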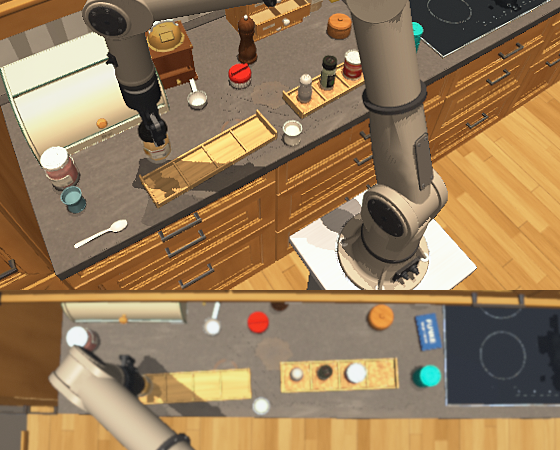

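The jar is held over the left end of the empty rack (scene crop (155,140)); nothing else has moved. Lowering it now.

```bash
python3 -m crank '[[[3,0,20,0,0,0],[3,0,55,0,0,0],[3,0,88,0,0,0],[3,0,110,0,0,0],[3,0,118,0,0,0],[3,0,122,0,0,0],[3,0,125,0,0,0],[3,0,127,0,0,0]]]'; python3 d.py
```

```text
time_s: 5.2
eef_pos: [0.4272, 0.3397, 0.0454]
tcp_rot: [0.71, 0.705, 0.002, 0.0]
contact_force: [-0.6, 0.1, -1.5]
width: 0.0613
grip_force: 66.4
t 5.2 tcp [427.2 339.7  45.4] F [-0.6  0.1 -1.5] w 61.3 g 66.4 q [-0.21  0.53 -0.68  1.72  0.38  1.03 -1.03]
turn [ 0.15 -0.1  -0.4 ]
```

```bash
python3 -m crank '[[[0,0,1,0,0,0],[0,0,2,0,0,0],[0,0,3,0,0,0],[0,0,3.5,0,0,0],[0,0,3.5,0,0,0]]]'; python3 d.py
```

```text
time_s: 5.62
eef_pos: [0.4258, 0.3393, 0.0407]
tcp_rot: [0.709, 0.705, 0.0, 0.0]
contact_force: [-0.0, -0.2, -2.8]
width: 0.0613
grip_force: 66.4
t 5.6167 tcp [425.8 339.3  40.7] F [-0.  -0.2 -2.8] w 61.3 g 66.4 q [-0.21  0.53 -0.68  1.72  0.39  1.02 -1.03]
turn [ 0.02 -0.01 -0.33]
```

```bash
python3 -m crank '[[[0,0,0.7,0,0,0],[0,0,1.4,0,0,0],[0,0,1.4,0,0,0]]]';python3 -m crank '[[[0,0,0.7,0,0,0],[0,0,1.4,0,0,0],[0,0,1.4,0,0,0]]]'|grep -E "eef|contact"
```

```text
time_s: 5.87
eef_pos: [0.4259, 0.3399, 0.0403]
tcp_rot: [0.709, 0.705, 0.001, 0.0]
contact_force: [-1.6, -1.4, 4.7]
width: 0.0616
grip_force: 67.1
eef_pos: [0.4259, 0.3401, 0.0402]
contact_force: [-3.0, -2.8, 13.4]
```

```bash
python3 -m crank '[[[0,0,-1,0,0,0],[0,0,-1,0,0,0],[0,0,-1,0,0,0],[0,0,-1,0,0,0],[0,0,-10,0,0,0],[0,0,-40,0,0,0],[0,0,-78,0,0,0],[0,0,-116,0,0,0],[0,0,-125,0,0,0]]]' 1; python3 d.py 475.5 -280 160
```

```text
time_s: 6.87
eef_pos: [0.4283, 0.3428, 0.1697]
tcp_rot: [0.709, 0.705, 0.006, 0.0]
contact_force: [1.2, 0.9, 0.2]
width: 0.0854
grip_force: 0.0
t 6.8667 tcp [428.3 342.8 169.7] F [1.2 0.9 0.2] w 85.4 g 0.0 q [-0.16  0.41 -0.74  1.55  0.28  1.28 -0.95]
turn [ 0.51 -0.45 -0.32]
shift [-622.6   50.6    5.2]
```

```bash
python3 -m crank '[[[-20,1,0,0,0,0],[-55,4,0,0,0,0],[-92,7,0,0,0,0],[-129,10,0,0,0,0],[-166,13,0,0,0,0],[-203,16,0,0,0,0],[-240,19,0,0,0,0],[-277,22,0,0,0,0],[-314,25,0,0,0,0],[-350,28,0,0,0,0]]]' >/dev/null; python3 -m crank '[[[-36,3,0,0,0,0],[-72,6,0,0,0,0],[-108,9,0,0,0,0],[-144,12,0,0,0,0],[-180,15,0,0,0,0],[-216,18,0,0,0,0],[-245,20,0,0,0,0],[-265,22,0,0,0,0],[-269,22,0,0,0,0],[-269,22,0,0,0,0]]]'; python3 d.py 475.5 -280 32
```

```text
time_s: 8.53
eef_pos: [0.4715, -0.2816, 0.1624]
tcp_rot: [0.71, 0.704, -0.0, -0.0]
contact_force: [-0.6, 0.2, -0.0]
width: 0.0857
grip_force: 0.0
t 8.5333 tcp [ 471.5 -281.6  162.4] F [-0.6  0.2 -0. ] w 85.7 g 0.0 q [ 0.82  0.36 -0.42  1.56  0.15  1.25  0.37]
turn [-0.03 -0.02 -0.53]
shift [  1.6   4.  130.4]
```

```bash
python3 -m crank '[[[2,4,30,0,0,0],[2,4,65,0,0,0],[2,4,98,0,0,0],[2,4,120,0,0,0],[2,4,130,0,0,0],[2,4,130,0,0,0],[2,4,130,0,0,0]]]' 1 >/dev/null; python3 d.py 475.5 -280 32;  python3 -m crank '[[[0,0,0,0,0,0],[0,0,0,0,0,0],[0,0,0,0,0,0],[0,0,0,0,0,0],[0,0,0,0,0,0],[0,0,0,0,0,0],[0,0,0,0,0,0]]]' -1 60 >/dev/null; python3 d.py
```

```text
t 9.1167 tcp [ 477.1 -276.8   33.5] F [-0.4 -0.6  0.7] w 85.6 g 0.0 q [ 0.79  0.49 -0.4   1.72  0.22  0.98  0.3 ]
turn [ 0.06 -0.02 -0.22]
shift [-3.2 -1.5  1.5]
t 9.7 tcp [ 477.3 -278.9   35.2] F [-2.   0.9  6.9] w 54.8 g 62.0 q [ 0.79  0.49 -0.4   1.71  0.22  0.98  0.3 ]
turn [ 0.16  0.12 -0.36]
```

```bash
python3 -m crank '[[[0,0,-15,0,0,0],[0,0,-45,0,0,0],[0,0,-80,0,0,0],[0,0,-112,0,0,0],[0,0,-125,0,0,0],[15,-1,-125,0,0,0],[40,-3,-125,0,0,0],[72,-6,-125,0,0,0],[108,-9,-125,0,0,0],[144,-12,-125,0,0,0]]]' >/dev/null; python3 -m crank '[[[36,-3,0,0,0,0],[72,-6,0,0,0,0],[108,-9,0,0,0,0],[144,-12,0,0,0,0],[180,-15,0,0,0,0],[216,-18,0,0,0,0],[252,-22,0,0,0,0],[288,-25,0,0,0,0],[324,-28,0,0,0,0],[350,-31,0,0,0,0]]]' >/dev/null; python3 -m crank '[[[22,-2,0,0,0,0],[35,-3,0,0,0,0],[37,-3,0,0,0,0],[37,-3,0,0,0,0],[37,-3,0,0,0,0]]]'; python3 d.py 431 252.5 32
```

```text
time_s: 11.78
eef_pos: [0.4326, 0.2517, 0.1568]
tcp_rot: [0.709, 0.705, -0.001, 0.0]
contact_force: [0.6, 0.1, -0.8]
width: 0.0547
grip_force: 63.8
t 11.7833 tcp [432.6 251.7 156.8] F [ 0.6  0.1 -0.8] w 54.7 g 63.8 q [ 0.02  0.32 -0.74  1.69  0.23  1.22 -0.77]
turn [-0.08  0.13 -0.37]
shift [  1.1  -1.4 124.8]
```

```bash
python3 -m crank '[[[1,-1,20,0,0,0],[1,-1,55,0,0,0],[1,-1,88,0,0,0],[1,-1,110,0,0,0],[1,-1,117,0,0,0],[1,-1,119,0,0,0],[1,-1,121,0,0,0],[1,-1,122.5,0,0,0],[1,-1,122.5,0,0,0]]]' >/dev/null; python3 d.py; python3 -m crank '[[[0,0,0.7,0,0,0],[0,0,1.4,0,0,0],[0,0,1.4,0,0,0]]]'|grep -E "eef|contact"
```

```text
t 12.5333 tcp [433.5 254.7  36.5] F [ 1.1 -0.9 -0.5] w 54.7 g 63.8 q [-0.04  0.46 -0.68  1.84  0.35  0.96 -0.88]
turn [ 0.15 -0.07 -0.37]
eef_pos: [0.4326, 0.2543, 0.0343]
contact_force: [-0.3, -0.1, -0.8]
```

```bash
python3 -m crank '[[[0,0,0.7,0,0,0],[0,0,1.4,0,0,0],[0,0,1.4,0,0,0]]]'|grep -E "eef|contact";  python3 -m crank '[[[0,0,0.7,0,0,0],[0,0,1.4,0,0,0],[0,0,1.4,0,0,0]]]'|grep -E "eef|contact"
```

```text
eef_pos: [0.4323, 0.2543, 0.0324]
contact_force: [0.7, 0.2, -1.2]
eef_pos: [0.4323, 0.2548, 0.0323]
contact_force: [-1.8, -1.3, 7.4]
```

```bash
python3 -m crank '[[[0,0,-1,0,0,0],[0,0,-1,0,0,0],[0,0,-1,0,0,0],[0,0,-1,0,0,0],[0,0,-10,0,0,0],[0,0,-40,0,0,0],[0,0,-78,0,0,0],[0,0,-116,0,0,0],[0,0,-140,0,0,0],[-20,0,-140,0,0,0]]]' 1 >/dev/null; python3 -m crank '[[[-36,4,0,0,0,0],[-72,7,0,0,0,0],[-108,11,0,0,0,0],[-144,14,0,0,0,0],[-180,18,0,0,0,0],[-216,22,0,0,0,0],[-252,26,0,0,0,0],[-288,30,0,0,0,0],[-324,34,0,0,0,0],[-350,37,0,0,0,0]]]' >/dev/null;  python3 -m crank '[[[-30,2,0,0,0,0],[-55,3,0,0,0,0],[-66,4,0,0,0,0],[-66,4,0,0,0,0],[-66,4,0,0,0,0]]]' >/dev/null; python3 d.py 473.5 -181.5 50
python3 - <<'E'
from h import *
s=eyes.grab_frame("scene")[:,:,::-1]; t=eyes.grab_frame("top")[:,:,::-1]
cv2.imwrite("pics/p4.png",np.vstack([cv2.resize(s[180:360,120:400],None,fx=2,fy=2),cv2.resize(t[180:280,120:400],None,fx=2,fy=2)]))
E
```

```text
t 15.3667 tcp [ 470.8 -180.8  171.1] F [0.4 0.3 0.1] w 85.4 g 0.0 q [ 0.73  0.27 -0.49  1.66  0.13  1.24  0.21]
turn [-0.   -0.1  -0.33]
shift [ -0.9   2.7 121.1]
```

View pics/p4.png

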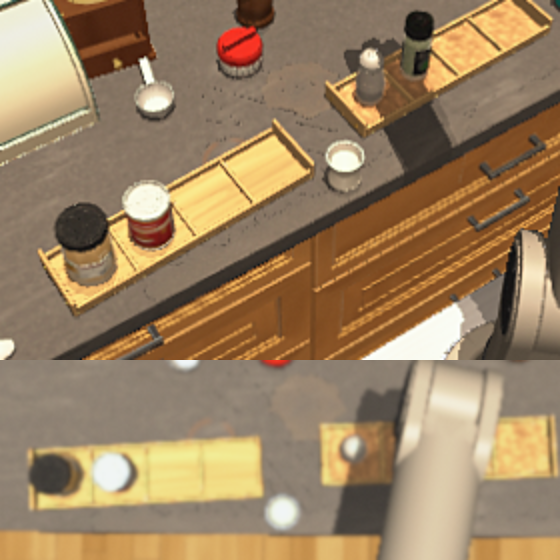

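The jar (83,245) and the tin (148,215) stand in the two left compartments, and the spice jar and shaker are untouched. Taking the spice jar next.

```bash
python3 -m crank '[[[-1,3,30,0,0,0],[-1,3,65,0,0,0],[-1,3,95,0,0,0],[-1,3,113,0,0,0],[-1,3,121,0,0,0],[-1,3,121,0,0,0],[-1,3,121,0,0,0]]]' 1 >/dev/null; python3 d.py 473.5 -181.5 50;  python3 -m crank '[[[0,0,0,0,0,0],[0,0,0,0,0,0],[0,0,0,0,0,0],[0,0,0,0,0,0],[0,0,0,0,0,0],[0,0,0,0,0,0],[0,0,0,0,0,0],[0,0,0,0,0,0]]]' -1 50 >/dev/null; python3 d.py
```

```text
t 16.05 tcp [ 474.6 -181.9   50.8] F [ 0.7 -0.2  0.7] w 85.4 g 0.0 q [ 0.69  0.4  -0.46  1.82  0.21  0.97  0.14]
turn [ 0.07 -0.01 -0.21]
shift [ 0.4 -1.1  0.8]
t 16.7167 tcp [ 474.9 -183.5   51.3] F [ 0.3 -0.2  6.8] w 39.3 g 50.6 q [ 0.69  0.4  -0.46  1.82  0.21  0.97  0.14]
turn [ 0.14  0.06 -0.34]
```

```bash
python3 -m crank '[[[0,0,-15,0,0,0],[0,0,-45,0,0,0],[0,0,-80,0,0,0],[0,0,-112,0,0,0],[0,0,-125,0,0,0],[15,-1,-125,0,0,0],[40,-4,-125,0,0,0],[72,-8,-125,0,0,0],[108,-12,-125,0,0,0],[144,-16,-125,0,0,0]]]' >/dev/null; python3 -m crank '[[[36,-4,0,0,0,0],[72,-8,0,0,0,0],[108,-12,0,0,0,0],[144,-16,0,0,0,0],[175,-19,0,0,0,0],[198,-21,0,0,0,0],[206,-22,0,0,0,0],[206,-22,0,0,0,0],[206,-22,0,0,0,0]]]' >/dev/null;  python3 d.py 436.8 166.5 48
```

```text
t 18.3 tcp [437.6 165.7 174.4] F [ 1.2 -1.2 -1.3] w 39.1 g 50.8 q [ 0.22  0.23 -0.73  1.74  0.16  1.24 -0.56]
turn [-0.06  0.1  -0.35]
shift [  1.   -0.6 126.4]
```

```bash
python3 -m crank '[[[1,-1,20,0,0,0],[1,-1,55,0,0,0],[1,-1,88,0,0,0],[1,-1,110,0,0,0],[1,-1,119,0,0,0],[1,-1,121,0,0,0],[1,-1,123,0,0,0],[1,-1,124.5,0,0,0],[1,-1,124.5,0,0,0]]]' >/dev/null; python3 d.py; python3 -m crank '[[[0,0,0.7,0,0,0],[0,0,1.4,0,0,0],[0,0,1.4,0,0,0]]]'|grep -E "eef|contact"
```

```text
t 19.05 tcp [438.1 168.2  51.7] F [-0.7  0.3 -1.5] w 39.7 g 50.8 q [ 0.15  0.37 -0.68  1.91  0.28  0.95 -0.67]
turn [ 0.15 -0.03 -0.38]
eef_pos: [0.4371, 0.1683, 0.0496]
contact_force: [0.2, -1.3, -1.6]
```

```bash
python3 -m crank '[[[0,0,0.7,0,0,0],[0,0,1.4,0,0,0],[0,0,1.4,0,0,0]]]'|grep -E "eef|contact"
```

```text
eef_pos: [0.437, 0.1684, 0.0483]
contact_force: [-1.0, -0.1, 3.8]
```

```bash
python3 -m crank '[[[0,0,0,0,0,0],[0,0,0,0,0,0],[0,0,0,0,0,0],[0,0,0,0,0,0],[0,0,-10,0,0,0],[0,0,-40,0,0,0],[0,0,-78,0,0,0],[0,0,-110,0,0,0],[0,0,-125,0,0,0],[-20,2,-125,0,0,0]]]' 1 >/dev/null; python3 -m crank '[[[-36,5,0,0,0,0],[-72,9,0,0,0,0],[-108,14,0,0,0,0],[-144,18,0,0,0,0],[-180,22,0,0,0,0],[-216,26,0,0,0,0],[-243,30,0,0,0,0],[-253,31,0,0,0,0],[-253,31,0,0,0,0],[-253,31,0,0,0,0]]]' >/dev/null; python3 d.py 470.5 -105 42
```

```text
t 21.2167 tcp [ 468.1 -103.7  173. ] F [ 0.7  1.3 -0.3] w 85.3 g 0.0 q [ 0.65  0.22 -0.55  1.72  0.12  1.23  0.06]
turn [ 0.01 -0.09 -0.32]
shift [ -1.4   2.4 131. ]
```

```bash
python3 -m crank '[[[-1,2,30,0,0,0],[-1,2,67,0,0,0],[-1,2,104,0,0,0],[-1,2,127,0,0,0],[-1,2,137,0,0,0],[-1,2,138,0,0,0],[-1,2,138,0,0,0]]]' 1 >/dev/null; python3 d.py 470.5 -105 35;  python3 -m crank '[[[0,0,0,0,0,0],[0,0,0,0,0,0],[0,0,0,0,0,0],[0,0,0,0,0,0],[0,0,0,0,0,0],[0,0,0,0,0,0],[0,0,0,0,0,0],[0,0,0,0,0,0]]]' -1 50 >/dev/null; python3 d.py
```

```text
t 21.8 tcp [ 470.9 -104.3   35.4] F [ 0.3 -0.4 -0.3] w 85.5 g 0.0 q [ 0.59  0.39 -0.51  1.9   0.23  0.92 -0.03]
turn [ 0.05 -0.04 -0.18]
shift [-0.7 -0.4  0.4]
t 22.4667 tcp [ 471.  -106.3   35.9] F [-1.4  0.4  6.4] w 31.7 g 49.4 q [ 0.6   0.38 -0.51  1.9   0.23  0.92 -0.03]
turn [ 0.1   0.04 -0.35]
```

```bash
python3 - <<'E'
from h import *
s=eyes.grab_frame("scene")[:,:,::-1]
cv2.imwrite("pics/p5.png",cv2.resize(s[150:260,240:380],None,fx=5,fy=5,interpolation=2))
E
```

```text
(no output)
```

View pics/p5.png

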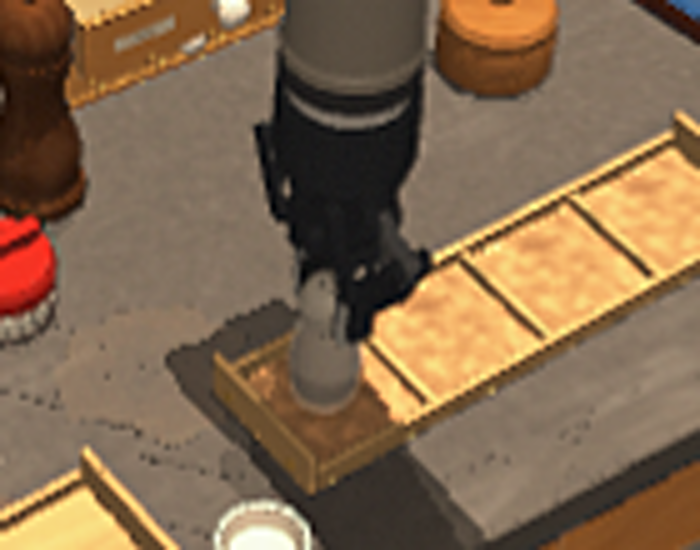

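```bash
python3 - <<'E'
from h import *
print("base now",cast("scene",[(240+323/5,150+388/5)],.009)*1000, "dome now",cast("scene",[(240+320/5,150+276/5)],.099)*1000)
print("orig dome",cast("scene",[(280+97/3.73,160+(392-224)/3.73)],.099)*1000,"orig base",cast("scene",[(280+90/3.73,160+(482-224)/3.73)],.009)*1000)
print(cast("scene",[(280+185/3.73,160+(322-224)/3.73)],.114)*1000)
print(proj("scene",[(.471,-.106,.055),(.471,-.106,.009)]))
E
```

```text
base now [[ 468.66068506 -105.77367482    9.        ]] dome now [[ 474.56824444 -102.63596013   99.        ]]
orig dome [[ 472.1792154  -107.58525505   99.        ]] orig base [[ 464.57555277 -101.35842914    9.        ]]
[[ 484.87987459 -194.77992395  114.        ]]
[[304.98475019 216.30786131]
 [304.20042001 227.0336351 ]]
```

The geometry agrees: the shaker is centred between the fingers at (305,222). I'll test the grip with a small lift.

```bash
python3 -m crank '[[[0,0,-4,0,0,0],[0,0,-8,0,0,0],[0,0,-12,0,0,0],[0,0,-12,0,0,0],[0,0,-12,0,0,0]]]' - 60 >/dev/null; python3 d.py;  python3 - <<'E'
from h import *
s=eyes.grab_frame("scene")[:,:,::-1]
cv2.imwrite("pics/p6.png",cv2.resize(s[150:260,240:380],None,fx=5,fy=5,interpolation=2))
E
```

```text
t 22.9333 tcp [ 470.3 -106.2   46.9] F [-0.4 -0.1 -1.3] w 30.9 g 59.2 q [ 0.6   0.37 -0.52  1.89  0.22  0.94 -0.02]
turn [ 0.02  0.01 -0.34]
```

View pics/p6.png

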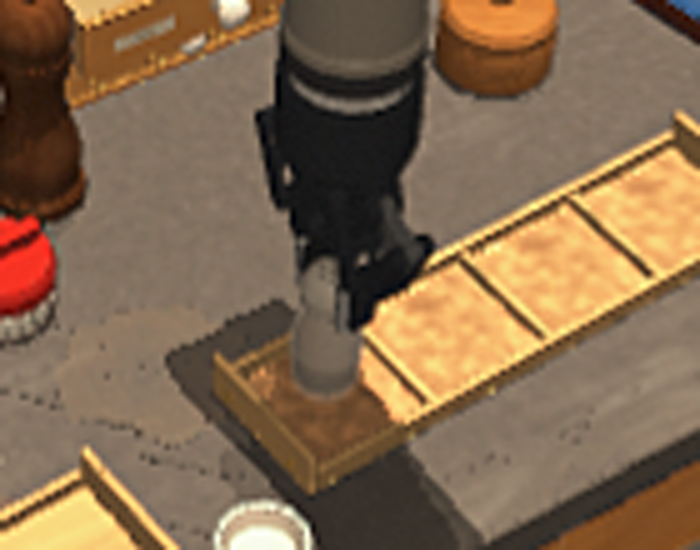

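The shaker rose with the gripper, upright (base at (325,385)). Carrying it over.

```bash
python3 -m crank '[[[0,0,-15,0,0,0],[0,0,-45,0,0,0],[0,0,-75,0,0,0],[0,0,-85,0,0,0],[15,-2,-85,0,0,0],[40,-6,-85,0,0,0],[70,-10,-85,0,0,0],[100,-15,-85,0,0,0],[130,-20,-85,0,0,0],[155,-24,-85,0,0,0]]]' >/dev/null; python3 -m crank '[[[20,-3,0,0,0,0],[30,-4,0,0,0,0],[31,-4,0,0,0,0],[31,-4,0,0,0,0],[31,-4,0,0,0,0]]]' >/dev/null;  python3 d.py 442.5 80 33
```

```text
t 24.2333 tcp [443.5  78.1 131.3] F [ 0.2 -0.3 -0.8] w 31.2 g 59.5 q [ 0.36  0.22 -0.67  1.85  0.15  1.12 -0.36]
turn [-0.03  0.07 -0.48]
shift [ 2.  -1.  98.3]
```

```bash
python3 -m crank '[[[2,-1,20,0,0,0],[2,-1,50,0,0,0],[2,-1,75,0,0,0],[2,-1,88,0,0,0],[2,-1,91,0,0,0],[2,-1,93,0,0,0],[2,-1,95,0,0,0],[2,-1,96,0,0,0],[2,-1,96,0,0,0]]]' >/dev/null; python3 d.py; python3 -m crank '[[[0,0,0.7,0,0,0],[0,0,1.4,0,0,0],[0,0,1.4,0,0,0]]]'|grep -E "eef|contact"
```

```text
t 24.9833 tcp [443.2  81.9  36.5] F [-0.7 -0.4 -0.5] w 31.1 g 59.5 q [ 0.3   0.35 -0.63  1.97  0.26  0.9  -0.47]
turn [ 0.11  0.   -0.37]
eef_pos: [0.4424, 0.0821, 0.0346]
contact_force: [-0.3, 0.7, 0.1]
```

```bash
python3 -m crank '[[[0,0,0.7,0,0,0],[0,0,1.4,0,0,0],[0,0,1.4,0,0,0]]]'|grep -E "eef|contact"
```

```text
eef_pos: [0.4424, 0.0822, 0.033]
contact_force: [-0.2, -0.7, 0.0]
```

```bash
python3 -m crank '[[[0,0,0.7,0,0,0],[0,0,1.4,0,0,0],[0,0,1.4,0,0,0]]]'|grep -E "eef|contact"
```

```text
eef_pos: [0.4425, 0.0823, 0.0329]
contact_force: [-3.8, -1.0, 11.9]
```

Seated. Releasing, rising and backing off to check.

```bash
python3 -m crank '[[[0,0,-1,0,0,0],[0,0,-1,0,0,0],[0,0,-1,0,0,0],[0,0,-1,0,0,0],[0,0,-10,0,0,0],[0,0,-40,0,0,0],[0,0,-78,0,0,0],[0,0,-116,0,0,0],[0,0,-140,0,0,0],[-20,0,-140,0,0,0]]]' 1 >/dev/null; python3 -m crank '[[[-36,0,0,0,0,0],[-72,0,0,0,0,0],[-108,0,0,0,0,0],[-144,0,0,0,0,0],[-180,0,0,0,0,0],[-216,0,0,0,0,0],[-230,0,0,0,0,0],[-230,0,0,0,0,0],[-230,0,0,0,0,0]]]' >/dev/null; python3 d.py
python3 - <<'E'
from h import *
s=eyes.grab_frame("scene")[:,:,::-1]; t=eyes.grab_frame("top")[:,:,::-1]
cv2.imwrite("pics/p7.png",np.vstack([cv2.resize(s[180:360,120:400],None,fx=2,fy=2,interpolation=2),cv2.resize(t[180:280,120:400],None,fx=2,fy=2,interpolation=2)]))
h=cv2.cvtColor(cv2.resize(t[200:262,125:260],None,fx=4,fy=4,interpolation=2),cv2.COLOR_BGR2HSV)
for z,m in(("dark",cv2.inRange(h,(0,0,0),(180,255,75))),("pale",cv2.inRange(h,(0,0,140),(180,75,255)))):
    for k in cv2.findContours(m,0,1)[0]:
        if cv2.contourArea(k)>250:
            M=cv2.moments(k); q=np.array([M["m10"],M["m01"]])/M["m00"]/4+[124.6,199.6]
            print(z,q.round(1),[(cast("top",[q],zz)[0,:2]*1000).round() for zz in(.078,.096,.1,.111)])
E
```

```text
t 27.3167 tcp [ 440.6 -168.2  171.7] F [-0.   1.1  0.1] w 85.1 g 0.0 q [ 0.74  0.2  -0.48  1.74  0.1   1.22  0.23]
turn [ 0.   -0.06 -0.46]
dark [204.1 233.1] [array([440., 165.]), array([439., 162.]), array([438., 161.]), array([438., 159.])]
dark [144.7 236.7] [array([427., 342.]), array([426., 337.]), array([426., 336.]), array([425., 332.])]
pale [155.9 256.8] [array([368., 307.]), array([368., 302.]), array([368., 301.]), array([368., 298.])]
pale [218.2 255.9] [array([374., 122.]), array([373., 120.]), array([373., 119.]), array([373., 118.])]
pale [254.6 236.4] [array([432.,  16.]), array([431.,  15.]), array([431.,  15.]), array([430.,  15.])]
pale [232.2 232.4] [array([443.,  82.]), array([442.,  80.]), array([441.,  80.]), array([441.,  79.])]
pale [174.8 235.4] [array([432., 252.]), array([431., 248.]), array([431., 247.]), array([430., 244.])]
pale [182.9 214.6] [array([494., 229.]), array([492., 226.]), array([491., 225.]), array([490., 222.])]
```

View pics/p7.png

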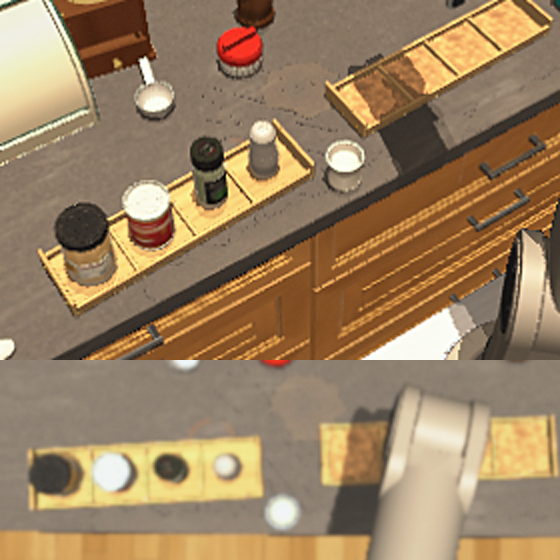

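All four stand upright in mirrored order: jar (83,245), tin (148,215), spice jar (209,175) and shaker (263,150). Each is within about 8 mm of its compartment centre, and the bystanders have not moved.

```bash
python3 -c "
from plant import manip
print(manip.hand_in())"
```

```text
the job is handed in; nothing more can be done
None
```

The jar, tin, spice jar and shaker now stand upright and released in the empty rack in reverse order, each within about 8 mm of its compartment centre in the last picture, with the bystanders undisturbed; the job was handed in at about 27 s, and no verdict came back.

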